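Arm the laser under its flip-up guard

TASK

Switch the spectrometer's laser on: with a fingertip, lift the hinged guard on the switch unit back until it stays open, push the toggle beneath it fully over to its far position (away from the robot, towards the guard's hinge), then nudge the guard forward past upright and let it drop shut by itself over the toggle; do not push or set it down. Everything is done with the fingers, nothing is picked up: leave the dial on the neighbouring unit, the mug, the lens barrel, the jar and the mouse alone.

Things in the scene. Friction and masses are not known exactly. Their poses are not given: they have to be found in the camera images.
- switch_unit: Fixed white case, 170 (x) x 140 (y) x 60 mm high, with a grey flip-up guard over a steel toggle on its flat top. Origin: centre of its underside, on the desk. Its x points from its front (robot side) to its back, z up; turned up to 0.3 rad. Stands left or right, the dial unit on the other side. Guard and toggle lie symmetric about its y = 0.
- guard_hinge (a point): Middle of the guard's hinge axis (parallel to the switch unit's y), at (30, 0, 92) mm in the unit's frame. Two posts, 38 mm high, stand 34 mm either side. The guard: flat top plate 58 wide, 3 thick, its upper face 10 mm above the axis, from 2 to 85 mm in front of it; cheeks 52 mm apart inside hang 23 mm below the plate; open at front and back.
- guard_lip (a point): Middle of the lower front edge of the guard's lip, the part to lift: a flat tongue 20 long, 46 wide, 3 mm thick, continuing the top plate. Shut: at (-75, 0, 99) mm in the switch unit's frame (105 in front of the hinge axis, 7 above it); the 39 mm between it and the unit's top is free and open to front and sides: a finger tilted towards the hinge goes under it.
- guard (a joint): Guard angle (rad): 0 shut (level), grows as the lip swings up and back over the hinge, stop at 1.9. Light (about 45 g), no spring: below about 1.4 it falls shut by its own weight in about a second, above about 1.6 it falls back and stays open at the stop, leaning 0.33 beyond upright, its lip end then up to 44 mm behind the hinge axis and 97 mm above it.
- toggle_tip (a point): Top end of the steel toggle: a bat 20 mm wide (y), 8 mm thick, over the last 18 mm of its 32 mm length. Pivot axis parallel to the switch unit's y through (-20, 0, 60) mm in its frame. Off: tip 14 mm in front of the pivot (robot side); on: 14 mm behind it; both 29 mm above the unit's top.
- toggle (a joint): Angle of the toggle (rad): 0 off (leaning to the unit's front, -x), 0.9 on (leaning to the unit's back, +x, towards the guard's hinge). Hard stops at both ends. It stays where it is left, so push it right over to its stop; about 1 N at the tip moves it.
- dial_unit: Fixed white case of the same size and height (170 x 140 x 60 mm) with a round dial 48 mm across and 22 mm high on top; no guard. Origin: centre of its underside. Leave it alone.
- dial_mark (a point): White pointer mark on the dial's top, 20 mm from its axis, 82 mm above the desk. The dial must not be turned.
- mug: Loose white mug, 80 mm across, 90 mm high, handle at its +y. Origin: centre of its underside. Leave standing.
- lens: Loose dark metal lens barrel standing upright, 40 mm across, 60 mm high, near the middle between the two units. Origin: centre of its underside. Leave standing.
- jar: Loose small amber jar with paper label and white cap, 34 mm across, 55 mm high, in front of the gap between the units. Origin: centre of its underside. Leave standing.
- mouse: Loose black computer mouse, 105 x 60 x 32 mm. Origin: centre of its underside. Leave it alone.
Mind the look-alikes: they are no part of the job. Several things have the shape of the mug; the one meant has the colours described above.

How it is judged:
On the way, in this order (a step that is already met when the one before it is completed fails the run):
1. the guard is lifted back and stays open, with the toggle still off (value of joint guard above 1.6 rad and value of joint toggle below 0.3 rad), for 0.2 s.
2. the toggle is pushed over to on while the guard is open (value of joint toggle above 0.75 rad and value of joint guard above 1.2 rad), for 0.2 s.
At the end, for the whole second after the job is handed in: The guard is shut (within 0.05 rad) and still, the toggle beneath it is on (beyond 0.75 rad of 0.9), the mug, lens barrel and jar stand upright (value of joint guard below 0.05 rad and value of joint toggle above 0.75 rad and velocity of joint guard below 0.1 rad/s and angle between each of mug, lens, jar's own z axis and vertical below 0.1 rad); the robot touches nothing.
It fails at once if with the toggle on, the robot pushes or sets the guard down (more than 2 N on it while it is less than 0.35 rad from shut) (value of joint toggle above 0.75 rad and value of joint guard below 0.35 rad and contact force between the arm and guard above 2 N).
It fails at once if the dial is turned (its mark moves more than 6 mm) (distance of dial_mark from where it was at the start of the episode above 0.006 m).
It fails at once if a bystander (mug, lens barrel, jar or mouse) is moved more than 15 mm or lifted (distance of any of mug, lens, jar, mouse from where it was at the start of the episode above 0.015 m).
It also fails if it takes over 54 s, if anything falls off the work surface, if the arm or the gripper's body presses on something with over 40 N, if the wrist force passes 120 N, or if a joint passes its speed limit or range.

ROBOT

A 6-joint arm with a two-finger parallel gripper is mounted at the origin on the work surface. World frame = base frame: x ahead of the robot, y to its left, z up, the work surface at z = 0. Lengths are in m, angles in rad, forces in N, time in s.
With the tool pointing down it reaches from about 0.375 to 0.975 m from the base axis. Payload 3.8 kg.
Tool frame: the origin (TCP) lies midway between the tips of the shut fingers; the grasp point (between the pads) lies 19 mm behind it; z points along the fingers, y is the direction in which the jaws open and shut (so a half turn about z gives the same grasp; the last joint's range is limited). The gripper opens to 85 mm and grips with 20 to 120 N. Pads are 22 mm wide; open, the fingers measure 114 mm over their backs; the gripper's body (76 mm by 85 mm) begins 54 mm behind the grasp point. The pads swing forward as they close: fully open they stand 13 mm farther back than shut.
Start: joints at [1.224, 0.264, 1.604, -0, 1.274, -0.037], TCP at [0.206, 0.643, 0.231] pointing down, gripper open.
Joint ranges: [-2.63, 2.63], [-0.94, 2.18], [0.31, 2.57], [-1.31, 4.45], [0, 2.66], [-2.55, 2.55]. Speed limits (rad/s): [2.57, 2.57, 3.14, 3.14, 3.14, 3.14].

INTERFACE

Orientations are given as a rotation vector (axis times angle).
In Python, from workcell import bot gives the robot as it stands.
- The arm moves only by the tool drive_tool, never from a script. Its argument "deltas" is a list of rows, each an object with "hand": the opening, from 0 (shut) to 1 (fully open); "offset": the shift along the world's x, y, z in cm, a list of three; "angular": the turn, a rotation vector about the world's x, y, z in degrees, a list of three. A call has 1 to 8 rows; each row is the pose to reach, as a shift and turn from the pose commanded when the call began; what a row does not reach only later rows make up. A row lasts 1/8 s, in which the tool goes at most 62.5 mm and 10.7 degrees, less where a joint would pass 70% of its speed; a pose out of reach is approached as far as the arm can. A call with a gripper value outside its range is refused whole. The fingers move at their own pace and stop on an object; "force" is the grip in N (left out, the last holds). Time passes only in rows, so rows that repeat a pose let the fingers close. It gives the time, the measured TCP pose, the force and the opening at its end, in the units of the state.
- bot.read_state(): the state, without advancing time (a new reading comes with each control period).
- bot.read_camera(name): name is "scene" or "top" or "wrist"; returns a dict with "frame" (384x512x3 uint8, blue, green, red), "mtx" (3x3 intrinsics, pixels), "k1" (the pictures are not rectified: a ray, as slopes to the right and down, at radius r is drawn at 1 + k1 r^2 times it, then the intrinsics apply), "R" (3x3) and "t" (3): a world point X has camera coordinates R X + t. Camera axes: x right, y down, z forward; pixel columns grow to the right and rows downward; lengths in m; the calibration is good to about 2 mm. A picture is of the moment at which its call begins. There is no depth.
- bot.finish_job(): hands the job in, once; it reports no verdict.
The state is a dict: "time": time; "q": joint angles; "joint_vel": joint speeds; "joint_torque": joint torques, N m; "tool_pos": TCP position; "tcp_rot": TCP orientation; "wrist_force": force on the tool from outside, world axes, zero at the start; "torque": the same for the moment, N m; "width": opening from 0.0 (shut) to 1.0 (fully open).
Only numpy, scipy, OpenCV 4.12 (cv2) and the standard library are available. Lean on these libraries where they do the work, as an engineer would, in place of code of your own. Each camera call takes 0.05 s, during which the arm holds its last target. There are 200 camera calls.

## Working session

There is one attempt and no reset: what is moved stays moved. The work goes in short steps, Python scripts to look and compute and a tool call to move; the robot and the scene stay as the last step left them, time stands still between calls to the robot, and variables do not carry over. Pictures are saved under pics/ and viewed, about 8 in all and at most 12, crops included, and the job is handed in when it is done.

Besides the shell and the picture viewer there is one more tool, called after ">>>" as name(argument=value, ...) on one line, values as JSON. drive_tool: Moves the arm, as the interface text tells. Its arguments: {"type":"object","properties":{"deltas":{"type":"array"},"force":{"type":"number"}},"required":["deltas"]}

```bash
ls; mkdir -p pics; cat > h.py <<'E'
import numpy as np, cv2
from workcell import bot
def ray(c,uv):
    K=c["mtx"];k=c["k1"]
    d=(np.array(uv,float)-[K[0][2],K[1][2]])/[K[0][0],K[1][1]]
    u=d.copy()
    for _ in range(20): u=d/(1+k*(u@u))
    R=np.array(c["R"]);return -R.T@c["t"], R.T@np.array([u[0],u[1],1])
def onz(c,uv,z):
    o,d=ray(c,uv);return o+d*(z-o[2])/d[2]
def proj(c,X):
    p=np.array(c["R"])@X+c["t"];u=p[:2]/p[2];u=u*(1+c["k1"]*(u@u));K=c["mtx"]
    return np.array([K[0][0]*u[0]+K[0][2],K[1][1]*u[1]+K[1][2]])
E
python3 - <<'E'
from h import *
for n in("top","scene"):
    c=bot.read_camera(n);cv2.imwrite(f"pics/{n}0.png",c["frame"])
    R=np.array(c["R"]);print(n,-R.T@c["t"],R[2],c["mtx"][0][0],c["k1"])
print(bot.read_state())
E
```

```text
pics
top [0.27058179 0.0233554  1.47431404] [ 0.16497869 -0.02047853 -0.98608451] 465.1735356904936 -0.1373959848547694
scene [ 1.44250489 -0.03847802  0.89203751] [-0.76677603  0.02823755 -0.64129334] 442.6241723467589 -0.02840309843850897
{'time': 0.1, 'q': array([ 1.22411030e+00,  2.64700896e-01,  1.60523663e+00, -1.44383906e-06,
        1.27373014e+00, -3.69135366e-02]), 'joint_vel': array([ 0.00034481,  0.00025331, -0.00480353,  0.00234001,  0.00010089,
        0.00110301]), 'joint_torque': array([ 1.05165174e-03, -5.16713870e+01, -3.68588340e+01,  1.09856505e-04,
        6.41944993e-03,  1.76477141e-05]), 'tool_pos': array([0.20555163, 0.64223846, 0.23007142]), 'tcp_rot': array([-0.48458457, -3.10359393,  0.00319967]), 'wrist_force': array([ 0.17708814, -0.16819321,  0.15072523]), 'torque': array([-0.03684066,  0.04333899,  0.01527912]), 'width': 1.0008353159056227}
```

View pics/top0.png

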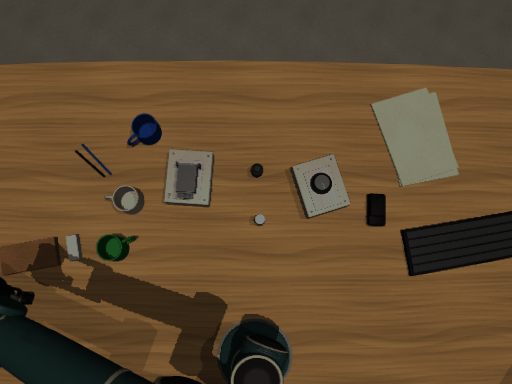

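View pics/scene0.png

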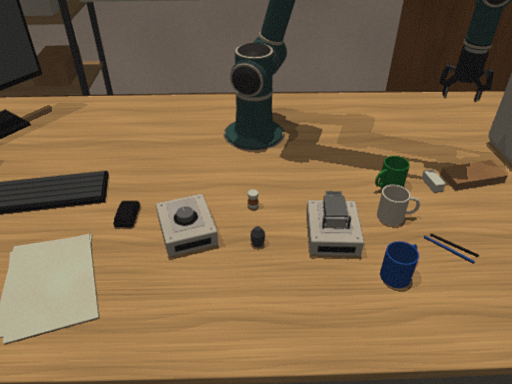

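In the top view, the switch unit (white case, grey guard) is at (189,178). The look-alike case with the round dial is at (321,184). The white mug is at (127,199), with blue (145,129) and green (113,247) copies. The lens is at (257,171), the jar at (260,219) and the mouse at (376,210). I choose (189,178) and check it in a close crop.

```bash
python3 - <<'E'
from h import *
c=bot.read_camera("top");f=c["frame"]
hsv=cv2.cvtColor(f,cv2.COLOR_BGR2HSV)
m=((hsv[...,1]<50)&(hsv[...,2]>110)).astype(np.uint8)*255
m=cv2.morphologyEx(m,cv2.MORPH_OPEN,np.ones((3,3)))
w=np.zeros_like(m);w[140:215,155:222]=m[140:215,155:222]
cs,_=cv2.findContours(w,cv2.RETR_EXTERNAL,cv2.CHAIN_APPROX_NONE)
k=max(cs,key=cv2.contourArea)
h=cv2.convexHull(k)[:,0]
P=np.array([onz(c,p,.06)[:2] for p in h]).astype(np.float32)
r=cv2.minAreaRect(P*1000);print(r,cv2.boxPoints(r))
print([ (x,onz(c,x,.03)) for x in [(127,199),(257,171),(260,219)]])
s=bot.read_camera("scene")
a=cv2.resize(f[140:216,155:225],None,fx=5.5,fy=5.5,interpolation=cv2.INTER_CUBIC)
b=cv2.resize(s["frame"][180:265,295:370],None,fx=5,fy=5,interpolation=cv2.INTER_CUBIC)
o=np.zeros((430,770,3),np.uint8);o[:a.shape[0],:a.shape[1]]=a;o[:b.shape[0],390:390+b.shape[1]]=b[:430,:380]
cv2.imwrite("pics/crop1.png",o)
E
```

```text
((549.717529296875, 207.0323486328125), (135.0548858642578, 163.29502868652344), 86.44300079345703) [[464.03778 144.70053]
 [627.01825 134.56946]
 [635.3973  269.36417]
 [472.4168  279.49524]]
[((127, 199), array([0.48255802, 0.40273496, 0.03      ])), ((257, 171), array([ 0.57492192, -0.00725669,  0.03      ])), ((260, 219), array([ 0.4221499 , -0.01698083,  0.03      ]))]
```

View pics/crop1.png

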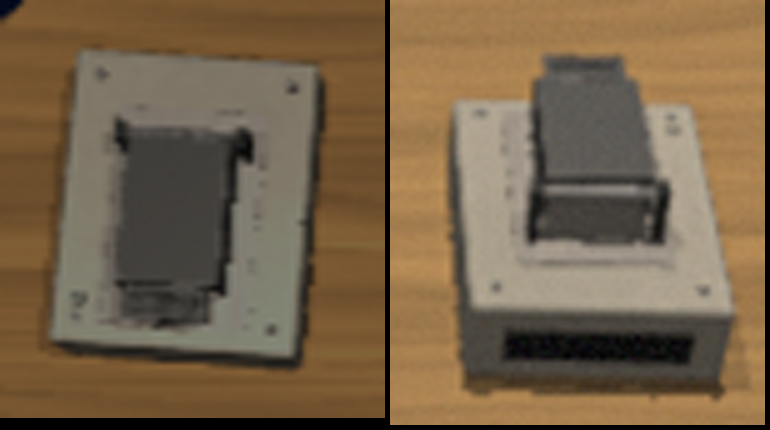

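Crop: guard shut, lip towards the robot, two posts at the back, no dial. This is the switch unit, centred near (0.552, 0.207) with yaw about -3.5°. Next I move above its front, shut the fingers and align the jaws with the unit's y.

>>> drive_tool(deltas=[{"hand":0,"offset":[3,-5.4,0.5],"angular":[0,0,3]},{"hand":0,"offset":[6,-10.8,1],"angular":[0,0,6]},{"hand":0,"offset":[9,-16.2,2],"angular":[0,0,9]},{"hand":0,"offset":[12,-21.6,3],"angular":[0,0,12]},{"hand":0,"offset":[15,-27,4],"angular":[0,0,14]},{"hand":0,"offset":[18,-32.4,4],"angular":[0,0,14]},{"hand":0,"offset":[21,-37.8,4],"angular":[0,0,14]},{"hand":0,"offset":[24,-43,4],"angular":[0,0,14]}])

```text
time: 1.2
tool_pos: [0.4463, 0.211, 0.2714]
tcp_rot: [0.103, 3.139, 0.0]
wrist_force: [1.3, 0.3, -0.1]
width: 0.0
```

>>> drive_tool(deltas=[{"hand":0,"offset":[0,0,0],"angular":[0,0,0]},{"hand":0,"offset":[0,0,0],"angular":[0,0,0]},{"hand":0,"offset":[0,0,0],"angular":[0,0,0]}])

```text
time: 1.58
tool_pos: [0.4451, 0.214, 0.2712]
tcp_rot: [-0.1, -3.14, -0.0]
wrist_force: [-0.3, 0.4, 0.3]
width: -0.004
```

```bash
python3 - <<'E'
from h import *
from scipy.spatial.transform import Rotation as Ro
s=bot.read_state();print(s["time"],s["tool_pos"],s["q"],s["width"]);print(Ro.from_rotvec(s["tcp_rot"]).as_matrix().round(3))
c=bot.read_camera("wrist");f=c["frame"].copy()
R=np.array(c["R"]);print(-R.T@c["t"],R[2])
cc=np.array([.552,.207,0]);y=-.062;M=np.array([[np.cos(y),-np.sin(y),0],[np.sin(y),np.cos(y),0],[0,0,1]])
for p in [(-85,-70,60),(-85,70,60),(85,-70,60),(85,70,60),(-75,-23,99),(-75,23,99),(30,34,98),(30,-34,98)]:
    u=proj(c,cc+M@np.array(p)/1000);print(p,u.round());cv2.circle(f,tuple(int(v) for v in u),3,(0,0,255),1)
cv2.imwrite("pics/w1.png",f)
E
```

```text
1.575 [0.44513612 0.21401046 0.27115248] [ 3.97405351e-01 -1.07112419e-01  1.92896071e+00  4.52682830e-04
  1.32000964e+00 -1.10988770e+00] -0.0037242540006359078
[[-0.998  0.064 -0.   ]
 [ 0.064  0.998  0.   ]
 [ 0.     0.    -1.   ]]
[0.36897609 0.219601   0.41502524] [ 0.29625234 -0.01827472 -0.95493486]
(-85, -70, 60) [195. 185.]
(-85, 70, 60) [313. 185.]
(85, -70, 60) [203. 306.]
(85, 70, 60) [306. 306.]
(-75, -23, 99) [232. 204.]
(-75, 23, 99) [275. 204.]
(30, 34, 98) [283. 288.]
(30, -34, 98) [225. 288.]
```

View pics/w1.png

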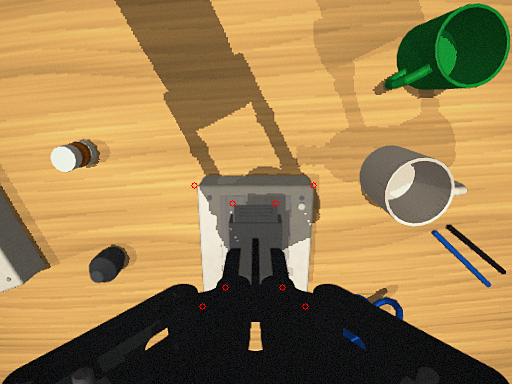

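The wrist view shows the unit's front top edge near row 185 and the lip edge near row 206, columns 235–277. That is about 2 mm beyond and to the left of the prediction, so I use centre (0.553, 0.209). Now I tilt the tool towards the hinge.

>>> drive_tool(deltas=[{"hand":0,"offset":[-0.5,0.1,-1],"angular":[-0.6,-9,0]},{"hand":0,"offset":[-1,0.1,-2],"angular":[-1.2,-18,0]},{"hand":0,"offset":[-1.5,0.2,-4],"angular":[-1.8,-27,0]},{"hand":0,"offset":[-2,0.3,-5],"angular":[-2.3,-36,0]},{"hand":0,"offset":[-2.2,0.3,-7],"angular":[-2.9,-45,0]},{"hand":0,"offset":[-2.2,0.3,-7],"angular":[-2.9,-45,0]},{"hand":0,"offset":[-2.2,0.3,-7],"angular":[-2.9,-45,0]}])

```text
time: 2.5
tool_pos: [0.4219, 0.2167, 0.1997]
tcp_rot: [0.071, 2.356, -0.031]
wrist_force: [0.1, 0.2, 0.5]
width: -0.004
```

```bash
cat >> h.py <<'E'
from scipy.spatial.transform import Rotation as Ro
C=np.array([.553,.209,0]);Y=-.063;M=Ro.from_rotvec([0,0,Y]).as_matrix()
def st():
    s=bot.read_state();print("t",s["time"],"unit mm",(M.T@(s["tool_pos"]-C)*1000).round(1),"z",Ro.from_rotvec(s["tcp_rot"]).as_matrix()[:,2].round(3),"F",s["wrist_force"].round(1),"q",s["q"].round(2))
E
python3 -c "
from h import *;st()"
```

```text
t 2.5 unit mm [-131.3   -0.6  199.7] z [ 0.706 -0.044 -0.707] F [0.1 0.2 0.5] q [ 0.83 -0.41  2.49 -0.94  0.75 -0.07]
```

>>> drive_tool(deltas=[{"hand":0,"offset":[1,-0.1,-3],"angular":[0,0,0]},{"hand":0,"offset":[2,-0.1,-6],"angular":[0,0,0]},{"hand":0,"offset":[2.5,-0.1,-9],"angular":[0,0,0]},{"hand":0,"offset":[2.7,-0.1,-11.8],"angular":[0,0,0]},{"hand":0,"offset":[2.7,-0.1,-11.8],"angular":[0,0,0]},{"hand":0,"offset":[2.7,-0.1,-11.8],"angular":[0,0,0]}])

```text
time: 3.25
tool_pos: [0.4489, 0.2168, 0.0935]
tcp_rot: [0.079, 2.365, -0.034]
wrist_force: [-1.0, 0.1, 0.7]
width: -0.006
```

```bash
python3 - <<'E'
from h import *
st()
c=bot.read_camera("wrist");s=bot.read_camera("scene");f=c["frame"].copy()
for p in [(-75,-23,99),(-75,23,99),(-85,-70,60),(-85,70,60)]:
    u=proj(c,C+M@np.array(p)/1000);cv2.circle(f,tuple(int(v) for v in u),3,(0,0,255),1)
b=cv2.resize(s["frame"][150:265,270:395],None,fx=3,fy=3,interpolation=cv2.INTER_CUBIC)
f=cv2.resize(f,(420,315));o=np.zeros((345,795,3),np.uint8);o[:315,:420]=f;o[:,420:]=b
cv2.imwrite("pics/w2.png",o)
E
```

```text
t 3.25 unit mm [-104.4    1.3   93.5] z [ 0.699 -0.048 -0.714] F [-1.   0.1  0.7] q [ 0.77 -0.14  2.54 -1.31  0.57  0.36]
```

View pics/w2.png

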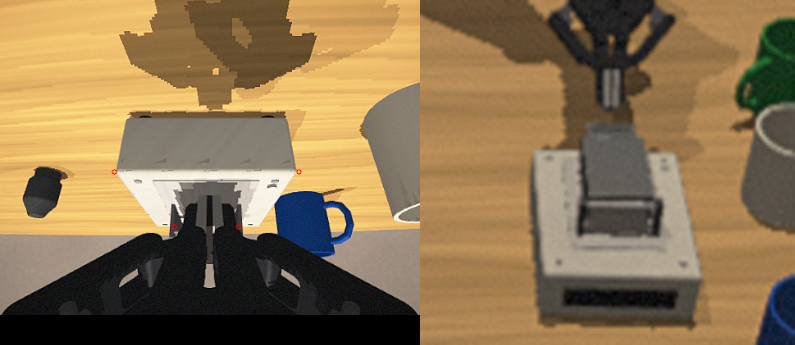

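The unit and lip line up with the finger (the left panel shows the lip just ahead of the finger, the right shows the finger centred on the lip). Joint 4 is at its limit at 45° tilt, so I reduce the tilt.

>>> drive_tool(deltas=[{"hand":0,"offset":[0,0,0],"angular":[0.4,6,0]},{"hand":0,"offset":[0,0,0],"angular":[0.8,13,0]},{"hand":0,"offset":[0,0,0],"angular":[0.8,13,0]},{"hand":0,"offset":[0,0,0],"angular":[0.8,13,0]}])

```text
time: 3.85
tool_pos: [0.4495, 0.2165, 0.0943]
tcp_rot: [0.089, 2.59, -0.026]
wrist_force: [-0.7, -0.3, 0.7]
width: 0.001
```

```bash
python3 -c "
from h import *;st()"
```

```text
t 3.85 unit mm [-103.7    1.    94.3] z [ 0.522 -0.037 -0.852] F [-0.7 -0.3  0.7] q [ 0.64 -0.16  2.43 -0.71  0.55 -0.31]
```

>>> drive_tool(deltas=[{"hand":0,"offset":[0,-0.1,-0.9],"angular":[0,0,0]},{"hand":0,"offset":[0,-0.1,-1.8],"angular":[0,0,0]},{"hand":0,"offset":[0,-0.1,-1.8],"angular":[0,0,0]},{"hand":0,"offset":[1,-0.1,-1.8],"angular":[0,0,0]},{"hand":0,"offset":[2,-0.2,-1.8],"angular":[0,0,0]},{"hand":0,"offset":[2.8,-0.3,-1.8],"angular":[0,0,0]},{"hand":0,"offset":[2.8,-0.3,-1.8],"angular":[0,0,0]}])

```text
time: 4.72
tool_pos: [0.4769, 0.2128, 0.0744]
tcp_rot: [0.088, 2.593, -0.029]
wrist_force: [-0.5, -0.0, 0.4]
width: 0.003
```

```bash
python3 -c "
from h import *;st()"
```

```text
t 4.725 unit mm [-76.2  -1.   74.4] z [ 0.519 -0.038 -0.854] F [-0.5 -0.   0.4] q [ 0.58 -0.07  2.4  -0.76  0.48 -0.29]
```

The finger is now under the lip. I lift it along the hinge arc, in two calls.

>>> drive_tool(deltas=[{"hand":0,"offset":[0.2,0,1],"angular":[0,0,0]},{"hand":0,"offset":[0.5,0.1,2],"angular":[0,0,0]},{"hand":0,"offset":[0.8,0.1,3.3],"angular":[0,0,0]},{"hand":0,"offset":[1.1,0,4.6],"angular":[0,0,0]},{"hand":0,"offset":[1.8,0,5.9],"angular":[0,0,0]},{"hand":0,"offset":[2.5,-0.1,7],"angular":[0,0,0]},{"hand":0,"offset":[3.5,-0.1,8],"angular":[0,0,0]},{"hand":0,"offset":[4.5,-0.2,8.8],"angular":[0,0,0]}])

```text
time: 5.72
tool_pos: [0.5215, 0.211, 0.1627]
tcp_rot: [0.086, 2.593, -0.029]
wrist_force: [-0.0, -0.3, -0.6]
width: 0.003
```

>>> drive_tool(deltas=[{"hand":0,"offset":[1.2,-0.1,0.7],"angular":[0,0,0]},{"hand":0,"offset":[2.5,-0.2,1.2],"angular":[0,0,0]},{"hand":0,"offset":[3.5,-0.2,1.4],"angular":[0,0,0]},{"hand":0,"offset":[4.4,-0.3,1.6],"angular":[0,0,0]},{"hand":0,"offset":[5.3,-0.3,1.6],"angular":[0,0,0]},{"hand":0,"offset":[6.2,-0.4,1.6],"angular":[0,0,0]},{"hand":0,"offset":[7.2,-0.5,1.4],"angular":[0,0,0]},{"hand":0,"offset":[7.2,-0.5,1.4],"angular":[0,0,0]}])

```text
time: 6.72
tool_pos: [0.5933, 0.2057, 0.1756]
tcp_rot: [0.087, 2.594, -0.03]
wrist_force: [0.3, -0.1, 0.0]
width: 0.002
```

```bash
python3 - <<'E'
from h import *
st()
s=bot.read_camera("scene");t=bot.read_camera("top")
b=cv2.resize(s["frame"][150:265,270:395],None,fx=3.2,fy=3.2,interpolation=cv2.INTER_CUBIC)
a=cv2.resize(t["frame"][130:245,130:255],None,fx=3.2,fy=3.2,interpolation=cv2.INTER_CUBIC)
cv2.imwrite("pics/s3.png",np.hstack([a,b])[:,:800])
E
```

```text
t 6.725 unit mm [ 40.4  -0.8 175.6] z [ 0.518 -0.039 -0.854] F [ 0.3 -0.1  0. ] q [ 0.43 -0.04  2.14 -0.47  0.6  -0.74]
```

View pics/s3.png

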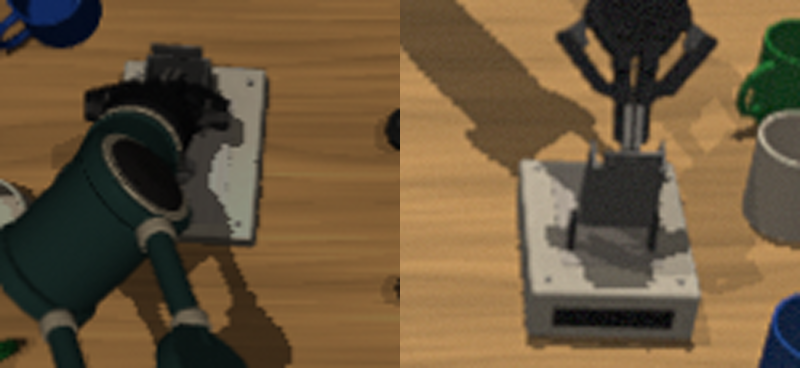

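Both panels show the guard standing open and leaning back, clear of the finger. Next the finger retreats, lowers in front of the toggle and pushes it over.

>>> drive_tool(deltas=[{"hand":0,"offset":[-5,0.3,0],"angular":[0,0,0]},{"hand":0,"offset":[-10.2,0.7,-1],"angular":[0,0,0]},{"hand":0,"offset":[-10.2,0.7,-1],"angular":[0,0,0]},{"hand":0,"offset":[-10.2,0.7,-5.4],"angular":[0,0,0]},{"hand":0,"offset":[-10.2,0.7,-9.7],"angular":[0,0,0]},{"hand":0,"offset":[-10.2,0.7,-9.7],"angular":[0,0,0]},{"hand":0,"offset":[-10.2,0.7,-9.7],"angular":[0,0,0]}])

```text
time: 7.7
tool_pos: [0.4921, 0.2135, 0.0805]
tcp_rot: [0.086, 2.592, -0.028]
wrist_force: [0.9, 0.6, 0.6]
width: 0.002
```

```bash
python3 - <<'E'
from h import *
st()
s=bot.read_camera("scene")
b=cv2.resize(s["frame"][150:265,270:395],None,fx=4,fy=4,interpolation=cv2.INTER_CUBIC)
cv2.imwrite("pics/s4.png",b)
E
```

```text
t 7.7 unit mm [-61.1   0.7  80.5] z [ 0.52  -0.037 -0.853] F [0.9 0.6 0.6] q [ 0.56 -0.06  2.38 -0.74  0.48 -0.34]
```

View pics/s4.png

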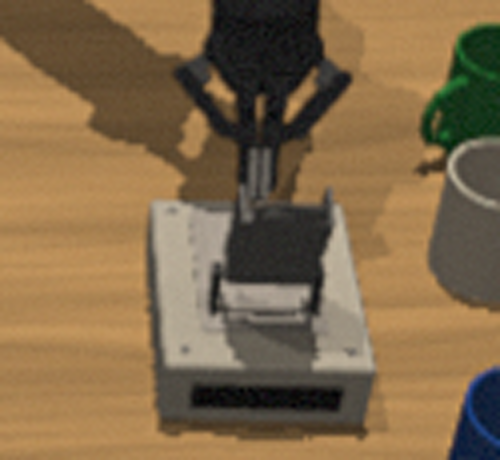

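The guard stays open, with the finger in front of it. Push.

>>> drive_tool(deltas=[{"hand":0,"offset":[0.8,-0.1,-0.2],"angular":[0,0,0]},{"hand":0,"offset":[1.6,-0.1,-0.2],"angular":[0,0,0]},{"hand":0,"offset":[2.4,-0.2,-0.2],"angular":[0,0,0]},{"hand":0,"offset":[3.1,-0.2,-0.2],"angular":[0,0,0]},{"hand":0,"offset":[3.6,-0.3,-0.2],"angular":[0,0,0]},{"hand":0,"offset":[3.8,-0.3,-0.2],"angular":[0,0,0]},{"hand":0,"offset":[3.8,-0.3,-0.2],"angular":[0,0,0]}])

```text
time: 8.62
tool_pos: [0.5289, 0.2098, 0.0768]
tcp_rot: [0.086, 2.594, -0.03]
wrist_force: [-0.1, 0.0, 0.3]
width: 0.002
```

>>> drive_tool(deltas=[{"hand":0,"offset":[0.2,0,0],"angular":[0,0,0]},{"hand":0,"offset":[0.4,0,0],"angular":[0,0,0]},{"hand":0,"offset":[0.4,0,0],"angular":[0,0,0]}])

```text
time: 9.0
tool_pos: [0.5317, 0.2095, 0.0763]
tcp_rot: [0.087, 2.595, -0.03]
wrist_force: [-8.5, 0.6, 4.3]
width: -0.001
```

```bash
python3 -c "
from h import *;st()"
```

```text
t 9.0 unit mm [-21.3  -0.8  76.3] z [ 0.517 -0.039 -0.855] F [-8.5  0.6  4.3] q [ 0.51  0.01  2.32 -0.72  0.44 -0.4 ]
```

The stop is felt: 8.5 N at TCP x = -21 mm, where -22 was expected for "on". Now retreat, rise, turn upright and look.

>>> drive_tool(deltas=[{"hand":0,"offset":[-2,0.1,0],"angular":[0,0,0]},{"hand":0,"offset":[-4.5,0.3,0.5],"angular":[0,0,0]},{"hand":0,"offset":[-5,0.3,6],"angular":[0,0,0]},{"hand":0,"offset":[-5,0.3,12],"angular":[0.5,8,0]},{"hand":0,"offset":[-5,0.3,16.5],"angular":[1,16,0]},{"hand":0,"offset":[-5,0.3,17],"angular":[1.5,24,0]},{"hand":0,"offset":[-5,0.3,17],"angular":[2,31.5,0]},{"hand":0,"offset":[-5,0.3,17],"angular":[2,31.5,0]}])

```text
time: 10.0
tool_pos: [0.4839, 0.2125, 0.2467]
tcp_rot: [-0.105, -3.136, 0.009]
wrist_force: [0.2, 0.0, -0.2]
width: -0.001
```

```bash
python3 - <<'E'
from h import *
st()
s=bot.read_camera("scene");w=bot.read_camera("wrist");t=bot.read_camera("top")
b=cv2.resize(s["frame"][170:265,290:380],None,fx=4,fy=4,interpolation=cv2.INTER_CUBIC)
o=np.zeros((384,790,3),np.uint8);o[:380,:360]=b
o[:322,360:790]=cv2.resize(w["frame"],(430,322))
cv2.imwrite("pics/s5.png",o)
E
```

```text
t 10.0 unit mm [-69.1  -0.8 246.7] z [-0.004 -0.006 -1.   ] F [ 0.2  0.  -0.2] q [ 0.37 -0.02  1.89 -0.    1.28 -1.13]
```

View pics/s5.png

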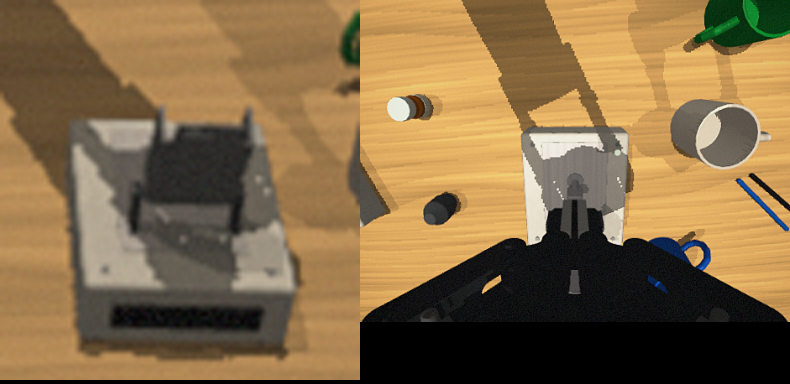

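The guard is open. In the wrist panel the toggle bushing is at (573,183) and the bat runs away from the robot, so it is on. Now I pass over the guard and lower the finger behind it.

>>> drive_tool(deltas=[{"hand":0,"offset":[5,-0.3,0],"angular":[0,0,0]},{"hand":0,"offset":[10,-0.6,0],"angular":[0,0,0]},{"hand":0,"offset":[15,-0.9,0],"angular":[0,0,0]},{"hand":0,"offset":[18.2,-1.1,0],"angular":[0,0,0]},{"hand":0,"offset":[18.2,-1.1,0],"angular":[0,0,0]},{"hand":0,"offset":[18.2,-1.1,-4],"angular":[0,0,0]},{"hand":0,"offset":[18.2,-1.1,-7.5],"angular":[0,0,0]},{"hand":0,"offset":[18.2,-1.1,-7.5],"angular":[0,0,0]}])

```text
time: 11.15
tool_pos: [0.6601, 0.2017, 0.168]
tcp_rot: [-0.1, -3.128, 0.012]
wrist_force: [-0.4, -0.1, 0.3]
width: -0.0
```

```bash
python3 -c "
from h import *;st()"
```

```text
t 11.15 unit mm [107.4  -0.6 168. ] z [-0.012 -0.007 -1.   ] F [-0.4 -0.1  0.3] q [ 0.26  0.34  1.62 -0.    1.19 -1.24]
```

>>> drive_tool(deltas=[{"hand":0,"offset":[-1.8,0.1,0],"angular":[0,0,0]},{"hand":0,"offset":[-3,0.2,0],"angular":[0,0,0]},{"hand":0,"offset":[-4.1,0.3,0],"angular":[0,0,0]},{"hand":0,"offset":[-5.2,0.3,0],"angular":[0,0,0]},{"hand":0,"offset":[-6.2,0.4,0],"angular":[0,0,0]},{"hand":0,"offset":[-7.2,0.5,0],"angular":[0,0,0]},{"hand":0,"offset":[-8.2,0.5,0],"angular":[0,0,0]},{"hand":0,"offset":[-8.2,0.5,0],"angular":[0,0,0]}])

```text
time: 12.15
tool_pos: [0.582, 0.2069, 0.1718]
tcp_rot: [-0.101, -3.135, 0.008]
wrist_force: [-0.4, 0.5, 0.2]
width: 0.001
```

>>> drive_tool(deltas=[{"hand":0,"offset":[0,0,0],"angular":[0,0,0]},{"hand":0,"offset":[0,0,0],"angular":[0,0,0]},{"hand":0,"offset":[1,0,1],"angular":[0,0,0]},{"hand":0,"offset":[2,0,5],"angular":[0,0,0]},{"hand":0,"offset":[2,0,10],"angular":[0,0,0]},{"hand":0,"offset":[2,0,15],"angular":[0,0,0]},{"hand":0,"offset":[2,0,15],"angular":[0,0,0]},{"hand":0,"offset":[2,0,15],"angular":[0,0,0]}])

```text
time: 13.15
tool_pos: [0.6033, 0.2068, 0.3223]
tcp_rot: [-0.102, -3.137, 0.008]
wrist_force: [-0.2, 0.0, 0.1]
width: -0.001
```

```bash
python3 - <<'E'
from h import *
st()
s=bot.read_camera("scene");w=bot.read_camera("wrist")
b=cv2.resize(s["frame"][170:265,290:380],None,fx=4,fy=4,interpolation=cv2.INTER_CUBIC)
o=np.zeros((384,790,3),np.uint8);o[:380,:360]=b
o[:322,360:790]=cv2.resize(w["frame"],(430,322))
cv2.imwrite("pics/s6.png",o)
E
```

```text
t 13.15 unit mm [ 50.4   1.  322.3] z [-0.004 -0.005 -1.   ] F [-0.2  0.   0.1] q [ 0.29  0.16  1.57 -0.    1.42 -1.21]
```

View pics/s6.png

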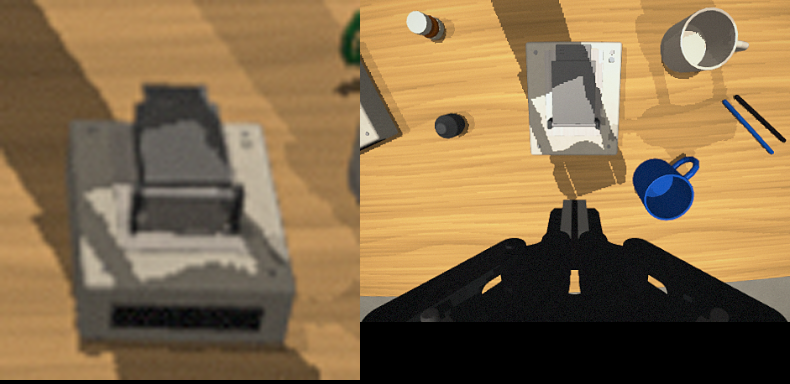

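The guard is shut: its lip is at scene pixel (334,192), the same as at the start. The mug, lens and jar stand upright. I let it settle, then hand in.

>>> drive_tool(deltas=[{"hand":0,"offset":[0,0,0],"angular":[0,0,0]},{"hand":0,"offset":[0,0,0],"angular":[0,0,0]},{"hand":0,"offset":[0,0,0],"angular":[0,0,0]},{"hand":0,"offset":[0,0,0],"angular":[0,0,0]}])

```text
time: 13.75
tool_pos: [0.6028, 0.2069, 0.3218]
tcp_rot: [-0.102, -3.136, 0.008]
wrist_force: [0.2, 0.1, -0.4]
width: 0.001
```

```bash
python3 -c "
from h import *;st();print(bot.finish_job())"
```

```text
t 13.75 unit mm [ 49.8   1.  321.8] z [-0.005 -0.005 -1.   ] F [ 0.2  0.1 -0.4] q [ 0.29  0.16  1.57 -0.    1.42 -1.21]
the job is handed in; nothing more can be done
None
```

I lifted the guard until it stayed open, pushed the toggle over to its far stop, nudged the guard forward from behind so it fell shut by itself, and handed the job in at 13.8 s.

- **Toggle:** pushing it met the stop at about 8.5 N, within about 1 mm of where I expected "on". A wrist picture then appeared to show the bat leaning away from the robot. I could not see it again once the guard had closed.
- **Guard:** the last pictures show it shut, with its lip at the same pixel as at the start.
- **Surroundings:** the mug, lens barrel and jar were upright in the last wrist picture. I saw no sign that the arm touched them, the dial or the mouse, but I did not check the dial and mouse again at the end.
- **Robot:** the arm ended clear of everything, with wrist force near zero.

One thing did not go as planned: joint 4 reached its limit at the first 45° tilt, so I did the lift and the push at about 31° instead.

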